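# Load a bar into a vee jig against its hidden stop

### The arm

A 6-joint arm with a two-finger parallel gripper is mounted at the origin on a cart in front of the work surface, level with it; the furniture and walls round the work are solid. World frame = base frame: x ahead of the robot, y to its left, z up, the work surface at z = 0. Lengths are in mm, angles in degrees, forces in N, time in s.
With the tool pointing down it reaches from about 350 to 725 mm from the base axis. Payload 6 kg.
Tool frame: the origin (TCP) lies at the very end of the fingers, on their centre line; the grasp point (between the pads) lies 19 mm behind it; z points along the fingers, y is the line along which they close (so a half turn about z gives the same grasp; the last joint's range is limited). The gripper opens to 85 mm and grips with 20 to 120 N. Pads are 22 mm wide; open, the fingers measure 114 mm over their backs; the gripper's body (76 mm by 85 mm) begins 54 mm behind the grasp point. The pads swing forward as they close: fully open they stand 13 mm farther back than shut.
Start: joints at [84.322, 2.303, 4.859, 0, -92.561, -19.12], TCP at [251.621, 544.666, 231.261] pointing down, gripper open.
Joint ranges: [-146.85, 146.85], [-73.84, 115.35], [-62.03, 85.46], [-188.31, 113.3], [-161.28, -10.13], [-171.36, 171.36]. Speed limits (degrees/s): [147.25, 147.25, 172.46, 180, 180, 180].

### API

Orientations are given as a 3x3 rotation matrix whose columns are the frame's x, y, z axes.
In Python, from cell import ctrl, imaging gives the robot as it stands.
- The arm moves only by the tool carry_out, never from a script. Its arguments are lists of equal length, an entry for each row: "slide": the shift along the tool's x, y, z in mm, a list of three; "yaw": the turn about the tool's z in rad. A call has 1 to 8 rows; each row shifts and turns the commanded pose from where the row before left it, along the tool's axes as they then stand; what a row does not reach is not made up. A row lasts 1/12 s, in which the tool goes at most 41.7 mm and 7.16 degrees, less where a joint would pass 70% of its speed; a pose out of reach is approached as far as the arm can. A call with a gripper value outside its range is refused whole. "claw" is the gripper command: -1 is shut, 1 is fully open, values between are in proportion, set as the call begins (left out, the last holds). The fingers move at their own pace and stop on an object; "force" is the grip in N (left out, the last holds). Time passes only in rows, so rows that do not move let the fingers close. It gives the time, the measured TCP pose, the force, the opening and the grip force at its end, in the units of the state.
- ctrl.state(): the state, without advancing time (a new reading comes with each control period).
- imaging.snapshot(name): name is "scene" or "side" or "wrist"; returns (picture, depth): 384x512x3 uint8, blue, green, red; 384x512 float32, mm along the optical axis (not along the pixel's ray), 0 where there is no reading.
- imaging.get_calibration(name): a dict with "K" (3x3 intrinsics, pixels), "eye" and "attitude" of the camera in the world. Camera axes: x right, y up, looking along -z (the intrinsics and any distortion apply to the point x, -y, -z); pixel columns grow to the right and rows downward; lengths in mm; the calibration is good to about 2 mm. A picture is of the moment at which its call begins: read the wrist's pose just before it. get_calibration takes no time and is no camera call; for the wrist camera it gives the pose at the moment of the call.
- ctrl.hand_in(): hands the job in; it is judged then, once.
The state is a dict: "time": time; "qpos": joint angles; "dq": joint speeds; "joint_efforts": joint torques, N m; "tool_pos": TCP position; "tool_rot": TCP orientation; "wrist_force": force on the tool from outside, world axes, zero at the start; "torque": the same for the moment, N m; "opening": opening from 0.0 (shut) to 1.0 (fully open); "grip_force": force on a finger pad.
Only numpy, scipy, OpenCV 4.12 (cv2) and the standard library are available. Lean on these libraries where they do the work, as an engineer would, in place of code of your own. Each camera call takes 0.05 s, during which the arm holds its last target. There are 200 camera calls.

### The job

Take the thicker of the two metal bars from the wooden rack and lay it in the vee groove of the jig, behind the sprung brass shoe. Then push it gently along the groove, under the shoe and into the aluminium housing, until you feel it come firmly up against the sprung stop hidden inside; press the stop with no more than about 10 N, and leave the bar there, still held against the stop. Leave the thin bar and the other things where they are.

Things in the scene. Friction and masses are not known exactly. Their poses are not given: they have to be found in the camera images.
- bar: the thicker plain aluminium bar, 26 mm diameter, 120 mm long, 0.1 to 0.25 kg; origin at its middle, x along its axis; both ends alike, coned over the last 8 mm down to an 18 mm flat end face. It starts in one of the two places of the rack, lying level, with nothing under its middle 70 mm to a depth of 26 mm below its axis
- thin_bar: the other bar, 16 mm diameter, 120 mm long, in the other place of the rack; origin at its middle, x along its axis; not to be used
- rack: light wooden rack, 100x110 mm, on the plywood work board (board top at z = 0.030); two cradles 70 mm apart (at y = +35 and -35 mm) hold the bars along its x at 40 mm either side of its middle; origin at the centre of its underside
- jig: steel vee jig screwed down to the work board (fixed), base 230 (x) x 84 (y) x 10 mm; origin at the centre of its underside. The groove runs along its x at y = 0; the 26 mm bar lying in it has its axis 45 mm above this origin. Push towards +x. In order along +x: groove rail, bridge with shoe (x = 27 mm), mouth of the housing (x = 50 mm)
- groove_load (a point): the point where the bar's middle is to be laid (on the bar's axis, x = -62 mm of the jig; within 20 mm either way along the groove will do, the nose is then clear of the shoe). The vee rail is 22 mm wide over all, from 50 mm behind this point (-x) to 114 mm ahead; its edges lie 9 mm below the bar's axis; beside it is free space down to the base, 35 mm below the axis, for fingers
- shoe_bridge (a point): point on the bar's axis under the bridge (x = 27 mm of the jig): two posts at y = +27 and -27 mm, top 38 mm above the axis, carrying a 20 mm round brass shoe on a spring. The nose of the bar lifts the shoe by 1.2 mm; it then presses down with about 3 N, so the bar slides with some 3 to 7 N of friction and stays where it is left
- stop_housing: aluminium housing fixed on the jig, 62 (x) x 52 x 60 mm high; origin at the foot of its mouth, 10 mm above the jig's underside, axes as the jig's. Bore 34 mm square, 4 mm clear of the bar all round. Inside, unseen, is a sprung stop with a flat face, set anew for each job 12 to 27 mm inside the mouth; it yields 1 mm for each 3 N (8 mm at most). More than 13 N on it is too hard
- masking_tape: roll of masking tape, 60 mm across, 18 high; origin at the centre of its underside; a bystander
- ballast_jar: screw-lid jar, 45 mm across, 65 high; origin at the centre of its underside; a bystander
- pliers: long-nose pliers lying flat, 48x168x9 mm, long axis y; origin at the centre of its underside; a bystander
- mug: tea mug, 70x97x82 mm; origin at the centre of its underside; a bystander
- track_rubber: grey rubber block, 28x55x16 mm, long axis y, lies beside the jig; origin at the centre of its underside; a bystander
- paint_pot_3: small paint tin, 28 mm across, 32 high, lies near the rack; origin at the centre of its underside; a bystander

How it is judged (in metres and radians):
On the way, in this order (a step that is already met when the one before it is completed fails the run):
1. the bar lies in the groove, clear behind the shoe (y of bar in the frame of jig between -0.004 and 0.004 m and z of bar in the frame of jig between 0.041 and 0.049 m and angle between the x axis of bar and the x axis of jig, either way round below 0.08 rad and x of bar in the frame of jig between -0.09 and -0.038 m), for 0.2 s.
2. the bar is pressed against the stop (y of bar in the frame of jig between -0.004 and 0.004 m and z of bar in the frame of jig between 0.041 and 0.049 m and angle between the x axis of bar and the x axis of jig, either way round below 0.08 rad and x of bar in the frame of jig above -0.002 m and contact force between bar and stop_housing above 1.5 N), for 0.2 s.
At the end, for the whole second after the job is handed in: the bar lies in the groove (axis within 4 mm of the groove's and 0.08 rad), under the shoe, its nose still in contact with the stop inside the housing (more than 0.3 N), at rest (y of bar in the frame of jig between -0.004 and 0.004 m and z of bar in the frame of jig between 0.041 and 0.049 m and angle between the x axis of bar and the x axis of jig, either way round below 0.08 rad and x of bar in the frame of jig above -0.002 m and contact force between bar and stop_housing above 0.3 N and linear speed of bar below 0.01 m/s); the robot touches nothing.
It fails at once if the stop is pressed with more than 13 N (contact force between bar and stop_housing above 13 N).
It fails at once if the thin bar is moved more than 20 mm (distance of thin_bar from where it was at the start of the episode above 0.02 m).
It fails at once if a bystander is moved more than 30 mm (distance of any of masking_tape, ballast_jar, pliers, mug, track_rubber, paint_pot_3 from where it was at the start of the episode above 0.03 m).
It also fails if it takes over 72 s, if anything falls off the work surface, if the arm or the gripper's body presses on something with over 40 N, if the wrist force passes 120 N, or if a joint passes its speed limit or range.

## Working session

There is one attempt and no reset: what is moved stays moved. The work goes in short steps, Python scripts to look and compute and a tool call to move; the robot and the scene stay as the last step left them, time stands still between calls to the robot, and variables do not carry over. Pictures are saved under pics/ and viewed, at most 10 in all, crops included, and the job is handed in when it is done.

Besides the shell and the picture viewer there is one more tool, called after "Call:" as name([rows], argument=value, ...), one row to a line, values as JSON. carry_out: Moves the arm, as the interface text tells. Its arguments: {"type":"object","properties":{"slide":{"type":"array","items":{"type":"array","items":{"type":"number"}}},"yaw":{"type":"array","items":{"type":"number"}},"claw":{"type":"number"},"force":{"type":"number"}},"required":["slide","yaw"]}

```bash
mkdir -p pics; ls
cat > h.py <<'E'
import numpy as np, cv2
from cell import ctrl, imaging
def snap(n,f=None):
    c=imaging.get_calibration(n); p,d=imaging.snapshot(n)
    if f: cv2.imwrite('pics/'+f,p)
    return p,d,c
def cloud(d,c):
    """world xyz (mm) per pixel from depth"""
    K=np.array(c['K']);v,u=np.mgrid[:d.shape[0],:d.shape[1]]
    P=np.stack([(u-K[0,2])/K[0,0]*d,-(v-K[1,2])/K[1,1]*d,-d],-1)
    W=P@np.array(c['attitude']).T+np.array(c['eye']); W[d==0]=np.nan
    return W
E
python3 - <<'E'
from h import *
a=[snap(n,n+'0.png') for n in('scene','side','wrist')]
for x in a: print({k:np.round(v,3).tolist() if not isinstance(v,str) else v for k,v in x[2].items()})
cv2.imwrite('pics/a.png',np.hstack([a[0][0],a[1][0]]))
s=ctrl.state();print({k:np.round(v,3).tolist() for k,v in s.items()})
np.savez('d0.npz',s=a[0][1],d=a[1][1],w=a[2][1])
E
```

```text
pics
{'K': [[396.071, 0.0, 254.13], [0.0, 396.071, 194.845], [0.0, 0.0, 1.0]], 'eye': [-155.646, -432.688, 745.276], 'attitude': [[0.464, 0.554, -0.691], [-0.886, 0.294, -0.36], [0.004, 0.779, 0.627]]}
{'K': [[401.489, 0.0, 254.977], [0.0, 401.489, 189.356], [0.0, 0.0, 1.0]], 'eye': [97.39, -286.791, 751.748], 'attitude': [[0.463, 0.69, -0.556], [-0.886, 0.359, -0.292], [-0.002, 0.628, 0.778]]}
{'K': [[274.464, 0.0, 251.514], [0.0, 274.464, 194.392], [0.0, 0.0, 1.0]], 'eye': [323.818, 510.782, 374.114], 'attitude': [[-0.418, 0.862, 0.285], [-0.908, -0.398, -0.13], [0.002, -0.313, 0.95]]}
{'time': 0.15, 'qpos': [84.32, 2.332, 4.817, -0.018, -92.56, -19.119], 'dq': [0.031, -0.074, 0.179, 0.14, -0.03, 0.008], 'joint_efforts': [-0.002, -36.861, 34.769, 6.936, -0.004, -0.0], 'tool_pos': [251.511, 544.481, 230.509], 'tool_rot': [[0.908, -0.419, -0.0], [-0.419, -0.908, -0.001], [0.0, 0.001, -1.0]], 'wrist_force': [-0.477, -0.505, -0.393], 'torque': [-0.02, -0.025, -0.045], 'grip_force': 0.0, 'opening': 1.001}
```

View pics/scene0.png

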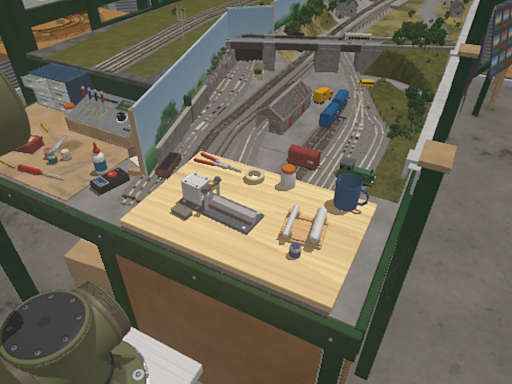

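View pics/side0.png

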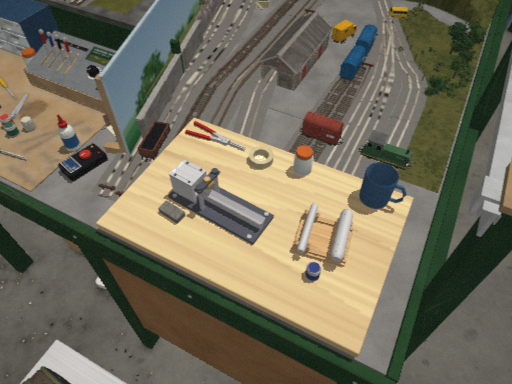

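The side view shows the thick bar on the rack's right at (342,235) and the thin bar at (309,228). The jig runs from (265,230) up to the housing at (187,180). Next I'll measure them with the depth cloud.

Run:
```python
from h import *
D=np.load('d0.npz')
for n,k in(('side','d'),('scene','s')):
    c=imaging.get_calibration(n);W=cloud(D[k],c)
    p=cv2.imread(f'pics/{n}0.png')
    if n=='side': pts=dict(thick=(342,235),thin=(309,228),board=(230,260),houstop=(180,170),rail=(240,213),base=(205,213),rubber=(172,212),pot=(313,268),mug=(378,180),jar=(304,152))
    else: pts=dict(thick=(318,228),thin=(290,222),board=(220,260),rail=(235,212))
    for m,(u,v) in pts.items(): print(n,m,np.round(W[v,u],1))
    z=W[...,2]
    # bars: high pixels around
    reg=np.zeros(z.shape,bool)
    if n=='side': reg[200:265,295:360]=1
    else: reg[200:250,278:332]=1
    hsv=cv2.cvtColor(p,cv2.COLOR_BGR2HSV)
    m=(reg&(hsv[...,1]<60)&(z>50)).astype(np.uint8)
    N,L,S,C=cv2.connectedComponentsWithStats(m)
    for i in range(1,N):
        if S[i,4]<60: continue
        Q=W[L==i]; mu=np.median(Q,0)
        (cx,cy),(w,h),a=cv2.minAreaRect(Q[:,:2].astype(np.float32))
        vx=cv2.fitLine(Q[:,:2].astype(np.float32),cv2.DIST_HUBER,0,.01,.01).ravel()
        print(n,'bar',S[i,4],np.round(mu,1),'rect',np.round([cx,cy,w,h,a],1),'ang',np.degrees(np.arctan2(vx[1],vx[0])).round(1),'z98',np.percentile(Q[:,2],[2,50,98]).round(1))
p=cv2.imread('pics/side0.png')[145:275,150:370]
cv2.imwrite('pics/crop1.png',cv2.resize(p,None,fx=3.6,fy=3.6,interpolation=cv2.INTER_CUBIC))
```

```text
side thick [ 555.3 -240.    78.5]
side thin [ 550.4 -173.3   63.4]
side board [427.  -56.2  30.4]
side houstop [536.6 127.9  99.2]
side rail [516.6 -31.   66.1]
side base [496.7  45.7  41.2]
side rubber [462.  106.7  48.6]
side pot [ 470.6 -215.2   62.2]
side mug [ 744.5 -260.7   59.5]
side jar [714.9 -88.6  95.1]
side bar 376 [ 545.4 -169.6   64.6] rect [ 553.  -168.8  118.8   16.3    8.5] ang 8.6 z98 [56.2 64.6 67.5]
side bar 650 [ 554.9 -238.5   75.8] rect [ 565.2 -237.9  121.9   25.9    8.9] ang 8.8 z98 [62.4 75.8 79.5]
scene thick [ 538.9 -247.2   77.4]
scene thin [ 538.5 -173.8   65.8]
scene board [374.3 -65.8  29.8]
scene rail [522.  -23.   50.1]
scene bar 201 [ 545.7 -171.8   64.2] rect [ 553.  -169.   117.    18.7    9.7] ang 8.6 z98 [56.5 64.2 67.4]
scene bar 353 [ 553.4 -241.7   75.1] rect [ 563.4 -238.5  117.6   26.6    8.4] ang 8.5 z98 [60.3 75.1 79.4]
```

View pics/crop1.png

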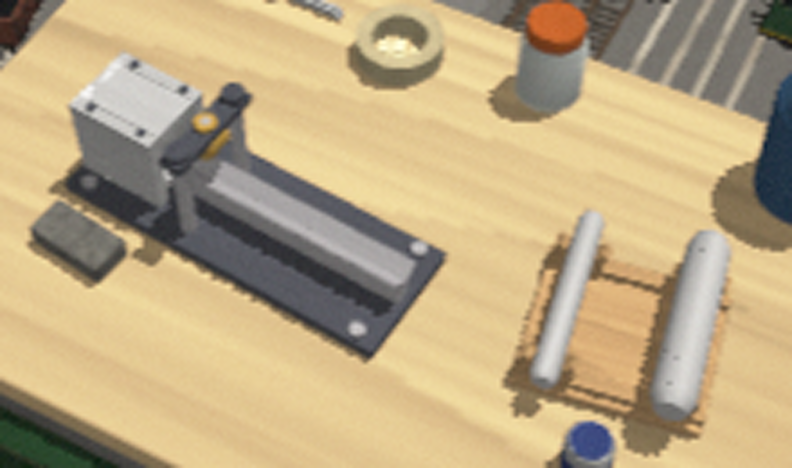

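The crop shows the jig with its housing at upper left, bridge and shoe next to it, and the open rail running to lower right. The rubber block is beside the housing. I'll fit the jig pose now, using the base corners, rail and housing top.

Run:
```python
from h import *
D=np.load('d0.npz')
for n,k in(('side','d'),('scene','s')):
    c=imaging.get_calibration(n);W=cloud(D[k],c);z=W[...,2]
    p=cv2.imread(f'pics/{n}0.png');hsv=cv2.cvtColor(p,cv2.COLOR_BGR2HSV)
    near=(W[...,0]>400)&(W[...,0]<660)&(W[...,1]>-130)&(W[...,1]<190)
    def big(m):
        N,L,S,C=cv2.connectedComponentsWithStats(m.astype(np.uint8));i=1+np.argmax(S[1:,4]);return W[L==i]
    def rep(t,Q):
        r=cv2.minAreaRect(Q[:,:2].astype(np.float32));v=cv2.fitLine(Q[:,:2].astype(np.float32),cv2.DIST_HUBER,0,.01,.01).ravel()
        print(n,t,len(Q),'rect',np.round([*r[0],*r[1],r[2]],1),'fit',np.round(v[2:],1),np.degrees(np.arctan2(v[1],v[0])).round(2),'z',np.percentile(Q[:,2],[5,50,95]).round(1))
        return r
    rep('base+all',big(near&(hsv[...,1]<110)&(z>36)))
    rep('base',big(near&(hsv[...,1]<110)&(z>37)&(z<43)&(hsv[...,2]<110)))
    rep('housetop',big(near&(z>96)&(z<104)&(hsv[...,2]>120)))
    rep('rail',big(near&(z>57)&(z<70)&(W[...,1]<50)&(hsv[...,1]<60)))
```

```text
side base+all 3872 rect [529.1  29.4 229.   86.1  84.9] fit [518.2  26.9] 89.85 z [ 39.   50.6 107. ]
side base 1528 rect [529.   29.5 228.9  86.1  85.1] fit [506.6  20.1] -88.57 z [38.5 40.7 42.5]
side housetop 519 rect [537.7 110.8  63.7  52.7  84. ] fit [536.9 109.2] 72.91 z [ 98.6 100.7 102.6]
side rail 519 rect [525.6 -15.4 132.3  22.3  85. ] fit [528.  -18.2] 84.83 z [59.6 63.7 67.4]
scene base+all 2472 rect [509.9  29.7 233.5 127.3  86.2] fit [516.5  46.6] -88.63 z [ 38.7  50.6 104.2]
scene base 646 rect [503.2  22.7  77.9 239.2   9. ] fit [504.7  17.1] 89.92 z [38.1 40.4 42.4]
scene housetop 285 rect [538.7 108.7  64.6  53.   84.8] fit [536.2 106.9] 54.75 z [ 97.4 100.3 102.5]
scene rail 303 rect [527.5 -16.6 134.4  24.1  85.7] fit [530.4 -19.6] 84.5 z [58.1 63.1 67.2]
```

Jig origin ≈ (529, 29.3) with yaw 85°. The bar is at (564.5, -238), axis z ≈ 66.5, yaw 8.7°. I'll turn the tool first and then travel.

Call:
carry_out([
  [0,0,0],
  [0,0,0],
  [0,0,0],
  [0,0,0],
  [0,0,0],
  [0,0,0],
  [0,0,0],
  [0,0,0],
], yaw=[0.12,0.12,0.12,0.12,0.12,0.12,0.12,0.12], claw=0.3, force=40)

```text
time: 0.82
tool_pos: [251.5, 544.5, 230.8]
tool_rot: [[0.171, -0.985, -0.0], [-0.985, -0.171, -0.001], [0.001, 0.0, -1.0]]
wrist_force: [-0.0, -0.8, -0.3]
opening: 0.649
grip_force: 0.0
```

Call:
carry_out([
  [0,0,0],
  [0,0,0],
  [0,0,0],
  [0,0,0],
  [0,0,0],
  [0,0,0],
  [0,0,0],
  [0,0,0],
], yaw=[0.12,0.12,0.12,0.12,0.12,0.12,0.12,0.12])

```text
time: 1.48
tool_pos: [251.5, 544.6, 230.8]
tool_rot: [[-0.709, -0.705, -0.0], [-0.705, 0.709, -0.001], [0.001, -0.0, -1.0]]
wrist_force: [-0.3, -0.7, -0.5]
opening: 0.647
grip_force: 0.0
```

Call:
carry_out([
  [0,0,0],
  [0,0,0],
  [0,0,0],
  [0,0,0],
  [0,0,0],
  [0,0,0],
  [0,0,0],
], yaw=[0.106,0.106,0.106,0.106,0.106,0.106,0])

```text
time: 2.07
tool_pos: [251.5, 544.6, 230.9]
tool_rot: [[-0.989, -0.149, -0.0], [-0.149, 0.989, -0.001], [0.0, -0.001, -1.0]]
wrist_force: [-0.0, 1.2, -0.9]
opening: 0.648
grip_force: 0.0
```

```bash
cat >> h.py <<'E'
def go(x,y,z,yaw=None):
    """tool-frame shift (mm) and turn (rad) to a world TCP / tool-x yaw (deg, mod 180)"""
    s=ctrl.state();R=np.array(s['tool_rot']);p=np.array(s['tool_pos'])
    cur=np.degrees(np.arctan2(R[1,0],R[0,0]))
    print('t',round(s['time'],2),'tcp',p.round(1),'yaw',cur.round(2),'F',np.round(s['wrist_force'],2),'open',round(s['opening'],3),'j6',np.round(s['qpos'][5],1),'tilt',R[:,2].round(4))
    print('slide',(R.T@(np.array([x,y,z])-p)).round(1),'turn',None if yaw is None else np.radians(-((yaw-cur+90)%180-90)).round(3))
E
python3 -c "
from h import *
go(564.5,-238,170,8.7)"
```

```text
t 2.07 tcp [251.5 544.6 230.9] yaw -171.46 F [-0.02  1.21 -0.93] open 0.648 j6 -165.8 tilt [-3.e-04 -7.e-04 -1.e+00]
slide [-193.3 -820.3   61.3] turn -0.003
```

Call:
carry_out([
  [-9.2,-39,0],
  [-9.2,-39,0],
  [-9.2,-39,0],
  [-9.2,-39,0],
  [-9.2,-39,0],
  [-9.2,-39,0],
  [-9.2,-39,0],
  [-9.2,-39,0],
], yaw=[0,0,0,0,0,0,0,0])

```text
time: 2.73
tool_pos: [372.0, 245.7, 231.4]
tool_rot: [[-0.988, -0.157, 0.0], [-0.157, 0.988, 0.001], [-0.0, 0.0, -1.0]]
wrist_force: [0.7, 0.9, 0.8]
opening: 0.653
grip_force: 0.0
```

Call:
carry_out([
  [-9.2,-39,0],
  [-9.2,-39,0],
  [-9.2,-39,0],
  [-9.2,-39,0],
  [-9.2,-39,0],
  [-9.2,-39,0],
  [-9.2,-39,0],
  [-9.2,-39,0],
], yaw=[0,0,0,0,0,0,0,0])

```text
time: 3.4
tool_pos: [492.3, -51.8, 231.4]
tool_rot: [[-0.988, -0.156, 0.001], [-0.156, 0.988, 0.0], [-0.001, 0.0, -1.0]]
wrist_force: [0.8, 0.7, 0.1]
opening: 0.655
grip_force: 0.0
```

Call:
carry_out([
  [-9.2,-39,0],
  [-9.2,-39,0],
  [-9.2,-39,0],
  [-9.2,-39,0],
  [-9.2,-39,0],
  [0,0,0],
  [0,0,0],
], yaw=[0,0,0,0,0,0,0])

```text
time: 3.98
tool_pos: [567.1, -237.2, 229.1]
tool_rot: [[-0.988, -0.152, -0.004], [-0.152, 0.988, 0.0], [0.004, 0.001, -1.0]]
wrist_force: [-0.4, 1.5, -0.8]
opening: 0.648
grip_force: 0.0
```

Run:
```python
from h import *
go(564.5,-238,170,8.7)
p,d,c=snap('wrist','w1.png')
np.savez('d1.npz',d=d,eye=c['eye'],att=c['attitude'],K=c['K'])
```

```text
t 3.98 tcp [ 567.1 -237.2  229.1] yaw -171.26 F [-0.38  1.5  -0.76] open 0.648 j6 -77.2 tilt [-3.7e-03  5.0e-04 -1.0e+00]
slide [ 2.4 -0.5 59.1] turn 0.001
```

View pics/w1.png

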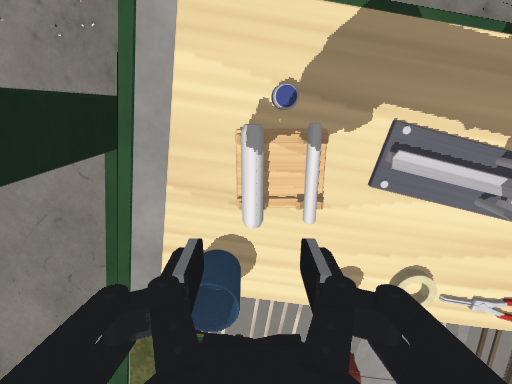

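Wrist view: the thick bar runs (253,125)–(253,225), the thin bar is at (312,172), and the jig's rear end is at right (380–512, 120–220). The mug at (215,290) is well beyond the rack. I'll refine both poses from this view.

Run:
```python
from h import *
D=np.load('d1.npz');c=dict(K=D['K'],eye=D['eye'],attitude=D['att']);W=cloud(D['d'],c);z=W[...,2]
p=cv2.imread('pics/w1.png');hsv=cv2.cvtColor(p,cv2.COLOR_BGR2HSV)
def rep(t,m):
    N,L,S,C=cv2.connectedComponentsWithStats(m.astype(np.uint8))
    for i in range(1,N):
        if S[i,4]<150: continue
        Q=W[L==i];r=cv2.minAreaRect(Q[:,:2].astype(np.float32));v=cv2.fitLine(Q[:,:2].astype(np.float32),cv2.DIST_HUBER,0,.01,.01).ravel()
        print(t,S[i,4],'px',C[i].round(),'rect',np.round([*r[0],*r[1],r[2]],1),'fit',np.round(v[2:],1),np.degrees(np.arctan2(v[1],v[0])).round(2),'z',np.percentile(Q[:,2],[5,50,98]).round(1))
reg=np.zeros(z.shape,bool);reg[110:235,235:330]=1
rep('bars',reg&(hsv[...,1]<75)&(z>55))
reg[:]=0;reg[110:235,360:]=1
rep('rail',reg&(z>57)&(z<70)&(hsv[...,1]<80))
rep('base',reg&(z>36)&(hsv[...,1]<110))
```

```text
bars 1343 px [312. 172.] rect [ 554.2 -167.3  119.9   17.3    8.9] fit [ 550.1 -169.8] 8.91 z [60.3 65.1 67.2]
bars 2231 px [252. 174.] rect [ 565.7 -236.4  120.4   25.7    9.6] fit [ 560.8 -237.4] 8.86 z [70.1 76.4 79.2]
rail 2461 px [453. 174.] rect [5.282e+02 5.000e-01 1.673e+02 3.330e+01 7.990e+01] fit [526.9  -7. ] 83.77 z [60.  64.  67.8]
base 9397 px [445. 170.] rect [528.4  15.4 201.3  84.   84.8] fit [526.   -9.1] 78.33 z [40.  41.7 68.5]
```

Call:
carry_out([
  [2,0,30],
  [0,0,30],
  [0,0,30],
  [0,0,20],
  [0,0,20],
  [0,0,5],
  [0,0,0],
], yaw=[0,0,0,0,0,0,0])

```text
time: 4.62
tool_pos: [564.5, -234.4, 95.4]
tool_rot: [[-0.988, -0.155, -0.002], [-0.155, 0.988, 0.0], [0.002, 0.001, -1.0]]
wrist_force: [0.6, -0.5, 0.4]
opening: 0.653
grip_force: 0.0
```

Run:
```python
from h import *
go(565,-237.3,47.5,8.85)
```

```text
t 4.62 tcp [ 564.5 -234.4   95.4] yaw -171.09 F [ 0.6  -0.46  0.37] open 0.653 j6 -77.3 tilt [-2.e-03  3.e-04 -1.e+00]
slide [-0.2 -2.9 47.9] turn 0.001
```

Call:
carry_out([
  [0,-1.5,10],
  [0,-1.5,10],
  [0,0,10],
  [0,0,10],
  [0,0,8],
  [0,0,0],
  [0,0,0],
  [0,0,0],
], yaw=[0,0,0,0,0,0,0,0])

```text
time: 5.28
tool_pos: [566.0, -238.9, 48.8]
tool_rot: [[-0.988, -0.152, 0.0], [-0.152, 0.988, -0.001], [-0.0, -0.001, -1.0]]
wrist_force: [0.3, -0.4, 0.9]
opening: 0.651
grip_force: 0.0
```

Run:
```python
from h import *
go(565,-237.3,47.5,8.85)
```

```text
t 5.28 tcp [ 566.  -238.9   48.8] yaw -171.24 F [ 0.29 -0.43  0.92] open 0.651 j6 -77.0 tilt [ 5.e-04 -5.e-04 -1.e+00]
slide [0.7 1.7 1.3] turn -0.002
```

Call:
carry_out([
  [0,1.5,1],
  [0,0,0],
  [0,0,0],
  [0,0,0],
], yaw=[0,0,0,0])

```text
time: 5.62
tool_pos: [565.6, -237.2, 47.7]
tool_rot: [[-0.988, -0.152, 0.001], [-0.152, 0.988, -0.0], [-0.0, -0.0, -1.0]]
wrist_force: [-0.3, -0.3, 0.2]
opening: 0.654
grip_force: 0.0
```

Call:
carry_out([
  [0,0,0],
  [0,0,0],
  [0,0,0],
  [0,0,0],
  [0,0,0],
  [0,0,0],
  [0,0,0],
  [0,0,0],
], yaw=[0,0,0,0,0,0,0,0], claw=-1, force=40)

```text
time: 6.28
tool_pos: [565.5, -237.0, 47.5]
tool_rot: [[-0.988, -0.152, 0.0], [-0.152, 0.988, 0.0], [-0.0, 0.0, -1.0]]
wrist_force: [-1.7, 3.3, 3.6]
opening: 0.282
grip_force: 39.4
```

Run:
```python
from h import *
go(565,-237.3,47.5,8.85)
```

```text
t 6.28 tcp [ 565.5 -237.    47.5] yaw -171.24 F [-1.65  3.29  3.56] open 0.282 j6 -77.2 tilt [ 1.e-04  0.e+00 -1.e+00]
slide [ 0.5 -0.2  0. ] turn -0.002
```

Call:
carry_out([
  [0,0,-10],
  [0,0,-15],
  [0,0,-20],
  [0,0,-25],
  [0,0,-30],
  [0,0,0],
  [0,0,0],
], yaw=[0,0,0,0,0,0,0])

```text
time: 6.87
tool_pos: [566.5, -237.7, 150.0]
tool_rot: [[-0.988, -0.152, 0.004], [-0.152, 0.988, -0.001], [-0.004, -0.002, -1.0]]
wrist_force: [0.3, -0.4, -1.9]
opening: 0.287
grip_force: 39.4
```

Run:
```python
from h import *
go(523.7,-32.5,140,85)
```

```text
t 6.87 tcp [ 566.5 -237.7  150. ] yaw -171.26 F [ 0.26 -0.42 -1.9 ] open 0.287 j6 -77.2 tilt [ 0.0044 -0.0011 -1.    ]
slide [ 11.2 209.3   9.6] turn -1.331
```

Call:
carry_out([
  [1.4,20,0],
  [1.4,28,0],
  [1.4,30,0],
  [1.4,30,0],
  [1.4,30,0],
  [1.4,30,0],
  [1.4,23,0],
  [1.4,18,0],
], yaw=[0,0,0,0,0,0,0,0])

```text
time: 7.53
tool_pos: [521.6, -30.7, 146.1]
tool_rot: [[-0.988, -0.153, -0.002], [-0.153, 0.988, -0.0], [0.002, 0.0, -1.0]]
wrist_force: [0.6, -0.4, -1.2]
opening: 0.287
grip_force: 39.5
```

Call:
carry_out([
  [0,0,0],
  [0,0,0],
  [0,0,0],
  [0,0,0],
  [0,0,0],
  [0,0,0],
], yaw=[-0.111,-0.111,-0.111,-0.111,-0.111,-0.111])

```text
time: 8.03
tool_pos: [522.0, -32.4, 145.9]
tool_rot: [[-0.679, -0.734, -0.002], [-0.734, 0.679, -0.0], [0.002, 0.001, -1.0]]
wrist_force: [0.2, 0.4, -1.7]
opening: 0.287
grip_force: 39.6
```

Call:
carry_out([
  [0,0,0],
  [0,0,0],
  [0,0,0],
  [0,0,0],
  [0,0,0],
  [0,0,0],
  [0,0,0],
  [0,0,0],
], yaw=[-0.111,-0.111,-0.111,-0.111,-0.111,-0.111,0,0])

```text
time: 8.7
tool_pos: [522.2, -32.4, 146.4]
tool_rot: [[-0.089, -0.996, -0.002], [-0.996, 0.089, -0.0], [0.0, 0.001, -1.0]]
wrist_force: [0.3, -0.7, -1.6]
opening: 0.287
grip_force: 39.6
```

Run:
```python
from h import *
go(523.7,-32.5,75-19,85)
p,d,c=snap('wrist','w2.png')
np.savez('d2.npz',d=d,eye=c['eye'],att=c['attitude'],K=c['K'])
```

```text
t 8.7 tcp [522.2 -32.4 146.4] yaw -95.13 F [ 0.25 -0.7  -1.61] open 0.287 j6 -23.6 tilt [-1.5e-03 -3.0e-04 -1.0e+00]
slide [-0.1 -1.6 90.4] turn -0.002
```

View pics/w2.png

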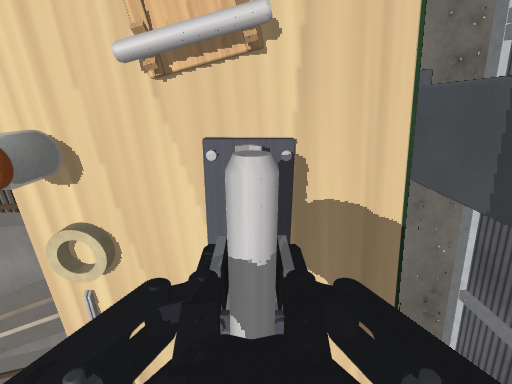

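The bar is held along the groove, tail at (252,155). The jig's rear edge is at row 140, columns 204–296, with screws at (211,156) and (286,155). I'll measure the bar relative to the jig in this same view.

Run:
```python
from h import *
D=np.load('d2.npz');K,eye,A=D['K'],D['eye'],D['att'];W=cloud(D['d'],dict(K=K,eye=eye,attitude=A));z=W[...,2]
def ray(uv,h):
    uv=np.atleast_2d(uv).astype(float);d=np.stack([(uv[:,0]-K[0,2])/K[0,0],-(uv[:,1]-K[1,2])/K[1,1],-np.ones(len(uv))],-1)@A.T
    return eye+d*((h-eye[2])/d[:,2])[:,None]
g=cv2.cvtColor(cv2.imread('pics/w2.png'),cv2.COLOR_BGR2HSV)
base=((g[...,1]<110)&(g[...,2]<110));L=[];R=[]
for v in range(146,205,3):
    row=base[v,190:310]; u=np.where(row)[0]+190
    L.append((u.min()-.5,v));R.append((u.max()+.5,v))
print(L[::5],R[::5])
ll,rr=ray(L,40),ray(R,40)
for t,q in(('L',ll),('R',rr)):
    f=cv2.fitLine(q[:,:2].astype(np.float32),cv2.DIST_HUBER,0,.01,.01).ravel();print(t,np.degrees(np.arctan2(f[1],f[0])).round(2),f[2:].round(1))
th=np.radians(85);nx=np.array([np.sin(th),-np.cos(th)])  # lateral normal (world), toward +x
O=np.array([529.1,29.3])
print('lateral L,R rel origin',((ll[:,:2]-O)@nx).mean().round(2),((rr[:,:2]-O)@nx).mean().round(2))
# rear edge
col=[(u,np.where(base[100:200,u])[0].min()+100-.5) for u in range(212,290,6)]
rq=ray(col,40);print('rear along',((rq[:,:2]-O)@np.array([np.cos(th),np.sin(th)])).round(1))
# bar: cloud points above z 140
bm=(z>140)&(z<185)&(g[...,1]<70)
bm[:150]=0;bm[240:]=0;bm[:,:215]=0;bm[:,290:]=0
Q=W[bm];lat=(Q[:,:2]-O)@nx;al=(Q[:,:2]-O)@np.array([np.cos(th),np.sin(th)])
print('bar n',len(Q),'top',np.percentile(Q[:,2],98),'lat pct',np.percentile(lat,[1,50,99]).round(1),'along min',np.percentile(al,[.5]))
E=[]
for lo in range(-115,-80,7):
    s=(al>=lo)&(al<lo+7)
    if s.sum()>20:
        # circle axis from lateral & z
        y,h=lat[s],Q[s,2];M=np.c_[2*y,2*h,np.ones(len(y))];b=np.linalg.lstsq(M,y*y+h*h,rcond=None)[0];print(lo,s.sum(),'axis lat,z',b[:2].round(1),'r',np.sqrt(b[2]+b[0]**2+b[1]**2).round(1),'mid',(np.percentile(y,[2,98]).mean()).round(1))
```

```text
[(np.float64(202.5), 146), (np.float64(203.5), 161), (np.float64(204.5), 176), (np.float64(204.5), 191)] [(np.float64(294.5), 146), (np.float64(294.5), 161), (np.float64(293.5), 176), (np.float64(292.5), 191)]
L 84.76 [563.8 -54.9]
R 85.24 [480.3 -48.9]
lateral L,R rel origin 41.97 -41.85
rear along [-114.2 -114.2 -114.2 -114.1 -114.1 -114.1 -114.1 -114.1 -114.1 -114.1
 -114.1 -114.1 -114.1]
bar n 4595 top 177.72639796789727 lat pct [-16.   -2.1  11.5] along min [-121.47881582]
-115 862 axis lat,z [ -2.3 164.9] r 12.2 mid -2.3
-108 798 axis lat,z [ -2.3 164.8] r 12.4 mid -2.3
-101 756 axis lat,z [ -2.3 164.9] r 12.3 mid -2.3
-94 694 axis lat,z [ -2.3 164.9] r 12.3 mid -2.3
-87 440 axis lat,z [ -2.3 164.6] r 12.5 mid -2.3
```

The bar is parallel to the groove but 2.3 mm off laterally, so I shift tool y by -2.3. Its axis has to come down about 90 mm.

Call:
carry_out([
  [0,-1.2,8],
  [0,-1.1,14],
  [0,0,16],
  [0,0,14],
  [0,0,10],
  [0,0,6],
  [0,0,2],
  [0,0,0],
], yaw=[0,0,0,0,0,0,0,0])

```text
time: 9.42
tool_pos: [524.8, -32.6, 77.1]
tool_rot: [[-0.086, -0.996, -0.0], [-0.996, 0.086, -0.0], [0.0, 0.0, -1.0]]
wrist_force: [0.0, 0.5, -0.9]
opening: 0.29
grip_force: 39.6
```

Run:
```python
from h import *
go(524.5,-32.6,56.4,85)
```

```text
t 9.42 tcp [524.8 -32.6  77.1] yaw -94.95 F [ 0.    0.54 -0.91] open 0.29 j6 -23.4 tilt [-4.e-04 -4.e-04 -1.e+00]
slide [ 0.   0.3 20.7] turn 0.001
```

Call:
carry_out([
  [0,0,6],
  [0,0,6],
  [0,0,4],
  [0,0,2],
  [0,0,0],
  [0,0,0],
], yaw=[0,0,0,0,0,0])

```text
time: 9.92
tool_pos: [524.9, -32.6, 59.4]
tool_rot: [[-0.086, -0.996, 0.0], [-0.996, 0.086, -0.0], [0.0, -0.0, -1.0]]
wrist_force: [-1.0, 0.2, -1.4]
opening: 0.288
grip_force: 39.6
```

Call:
carry_out([
  [0,0,1],
  [0,0,0],
  [0,0,0],
], yaw=[0,0,0])

```text
time: 10.17
tool_pos: [524.9, -32.5, 58.4]
tool_rot: [[-0.086, -0.996, 0.0], [-0.996, 0.086, -0.0], [0.0, -0.0, -1.0]]
wrist_force: [0.2, -0.1, -1.6]
opening: 0.286
grip_force: 39.6
```

Call:
carry_out([
  [0,0,1],
  [0,0,0],
  [0,0,0],
], yaw=[0,0,0])

```text
time: 10.42
tool_pos: [525.2, -32.5, 58.2]
tool_rot: [[-0.086, -0.996, 0.001], [-0.996, 0.086, -0.0], [0.0, -0.001, -1.0]]
wrist_force: [-3.0, 1.2, 4.8]
opening: 0.287
grip_force: 40.1
```

Call:
carry_out([
  [0,0,0.7],
  [0,0,0],
  [0,0,0],
], yaw=[0,0,0])

```text
time: 10.67
tool_pos: [525.2, -32.5, 58.1]
tool_rot: [[-0.086, -0.996, 0.001], [-0.996, 0.086, -0.0], [0.0, -0.001, -1.0]]
wrist_force: [-4.6, 2.0, 8.3]
opening: 0.29
grip_force: 40.5
```

Contact, with a side force of -4.6 N in x, so the bar is slightly to the +x side. I'll ease it over.

Call:
carry_out([
  [0,0.7,0],
  [0,0,0],
  [0,0,0],
], yaw=[0,0,0])

```text
time: 10.92
tool_pos: [525.2, -32.5, 58.2]
tool_rot: [[-0.086, -0.996, 0.003], [-0.996, 0.086, -0.0], [-0.0, -0.003, -1.0]]
wrist_force: [-1.9, 0.6, 6.3]
opening: 0.289
grip_force: 40.3
```

Call:
carry_out([
  [0,0.5,0],
  [0,0,0],
  [0,0,0],
], yaw=[0,0,0])

```text
time: 11.17
tool_pos: [525.1, -32.5, 58.1]
tool_rot: [[-0.086, -0.996, 0.004], [-0.996, 0.086, -0.0], [-0.0, -0.004, -1.0]]
wrist_force: [2.1, -0.0, 5.7]
opening: 0.287
grip_force: 40.2
```

It is seated, with lateral force near zero and z fixed. Release, then lift.

Call:
carry_out([
  [0,-0.3,0],
  [0,0,0],
  [0,0,0],
  [0,0,0],
  [0,0,0],
], yaw=[0,0,0,0,0], claw=0.2)

```text
time: 11.58
tool_pos: [523.7, -32.5, 56.2]
tool_rot: [[-0.086, -0.996, -0.001], [-0.996, 0.086, -0.0], [0.0, 0.001, -1.0]]
wrist_force: [-1.1, 0.2, 0.0]
opening: 0.598
grip_force: 0.0
```

Call:
carry_out([
  [0,0,-8],
  [0,0,-16],
  [0,0,-16],
  [0,0,-16],
  [0,0,-10],
  [0,0,0],
], yaw=[0,0,0,0,0,0])

```text
time: 12.08
tool_pos: [525.3, -32.4, 125.7]
tool_rot: [[-0.086, -0.996, 0.005], [-0.996, 0.086, 0.0], [-0.001, -0.005, -1.0]]
wrist_force: [0.7, 0.9, 0.6]
opening: 0.6
grip_force: 0.0
```

```bash
cat > bar.py <<'E'
from h import *
import sys
p,d,c=snap('side',sys.argv[1]);W=cloud(d,c);z=W[...,2]
th=np.radians(85);O=np.array([529.1,29.3]);x=np.array([np.cos(th),np.sin(th)]);n=np.array([np.sin(th),-np.cos(th)])
P=W[...,:2]-O;al,la=P@x,P@n
m=(abs(la)<18)&(al>-150)&(al<12)&(z>72)&(z<95)
Q=np.c_[al[m],la[m],z[m]]
for lo in range(-110,0,20):
    s=(Q[:,0]>=lo)&(Q[:,0]<lo+20)
    if s.sum()>15:
        h=Q[s]; t=h[h[:,2]>np.percentile(h[:,2],90)-1]; print(lo,s.sum(),'lat range',np.percentile(h[:,1],[2,98]).round(1),'top',np.percentile(h[:,2],96).round(1))
print('along',np.percentile(Q[:,0],[.5,99.5]).round(1))
cv2.imwrite('pics/c_'+sys.argv[1],cv2.resize(p[145:275,150:370],None,fx=3.6,fy=3.6,interpolation=cv2.INTER_CUBIC))
E
python3 bar.py s2.png; python3 -c "
from h import *
go(525,-32,120,85)"
```

```text
-110 113 lat range [-12.4   8.5] top 89.6
-90 112 lat range [-12.3  11.3] top 89.5
-70 105 lat range [-12.1   9.1] top 89.4
-50 50 lat range [-12.4  -6.1] top 87.3
-30 66 lat range [-12.4  -1.3] top 88.5
-10 21 lat range [-11.   -0.7] top 87.1
along [-121.4   -3.4]
t 12.13 tcp [524.6 -32.3 123.8] yaw -94.93 F [ 0.57  0.02 -0.13] open 0.597 j6 -23.4 tilt [ 2.3e-03  6.0e-04 -1.0e+00]
slide [-0.3 -0.4  3.8] turn 0.001
```

View pics/c_s2.png

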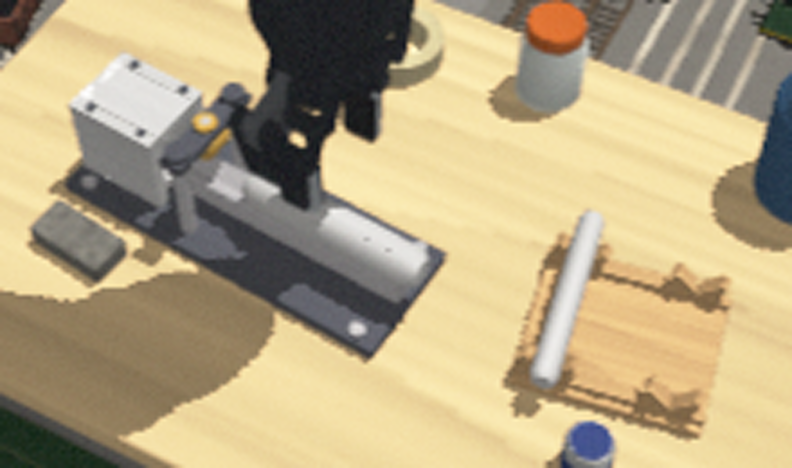

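The bar lies in the groove behind the shoe, visible at crop (250–430, 180–290), level and centred with its tail at x ≈ -121.5. Next I shut the fingers and go behind the tail to push.

Call:
carry_out([
  [6,0,0],
  [14,0,0],
  [20,0,0],
  [20,0,0],
  [15,0,0],
  [8,0,0],
  [2,0,0],
  [0,0,0],
], yaw=[0,0,0,0,0,0,0,0], claw=-1)

```text
time: 12.8
tool_pos: [516.3, -117.5, 121.8]
tool_rot: [[-0.087, -0.996, -0.001], [-0.996, 0.087, -0.0], [0.0, 0.001, -1.0]]
wrist_force: [0.1, -0.0, -0.0]
opening: 0.0
grip_force: 0.0
```

```bash
cat > pj.py <<'E'
from h import *
def pj():
    s=ctrl.state();th=np.radians(85);x=np.array([np.cos(th),np.sin(th)]);n=np.array([np.sin(th),-np.cos(th)])
    d=np.array(s['tool_pos'])[:2]-[529.1,29.3];F=np.array(s['wrist_force'])
    print('t',round(s['time'],2),'along',(d@x).round(1),'lat',(d@n).round(1),'z',round(s['tool_pos'][2],1),'push',(-F[:2]@x).round(2),'F',F.round(2),'open',round(s['opening'],3))
pj()
E
python3 pj.py
```

```text
t 12.8 along -147.3 lat 0.0 z 121.8 push 0.03 F [ 0.09 -0.04 -0.02] open 0.0
```

Call:
carry_out([
  [0,0,8],
  [0,0,14],
  [0,0,14],
  [0,0,10],
  [0,0,3.5],
  [0,0,0],
  [0,0,0],
], yaw=[0,0,0,0,0,0,0])

```text
time: 13.38
tool_pos: [516.9, -116.9, 73.5]
tool_rot: [[-0.085, -0.996, 0.0], [-0.996, 0.085, -0.0], [0.0, -0.0, -1.0]]
wrist_force: [-0.9, -0.6, 0.3]
opening: 0.001
grip_force: 0.0
```

Call:
carry_out([
  [-3,0,0],
  [-3,0,0],
  [-2,0,0],
  [-1,0,0],
  [0,0,0],
  [0,0,0],
], yaw=[0,0,0,0,0,0])

```text
time: 13.88
tool_pos: [517.5, -108.1, 73.3]
tool_rot: [[-0.086, -0.996, 0.0], [-0.996, 0.086, -0.0], [0.0, -0.0, -1.0]]
wrist_force: [-0.0, 0.6, 0.2]
opening: -0.002
grip_force: 0.0
```

```bash
python3 pj.py
```

```text
t 13.88 along -137.9 lat 0.4 z 73.3 push -0.62 F [-0.02  0.62  0.19] open -0.002
```

Call:
carry_out([
  [-2,0,0],
  [-2,0,0],
  [-2,0,0],
  [-2,0,0],
  [-2,0,0],
  [-2,0,0],
  [-2,0,0],
  [-2,0,0],
], yaw=[0,0,0,0,0,0,0,0])

```text
time: 14.55
tool_pos: [518.8, -92.0, 73.1]
tool_rot: [[-0.086, -0.996, -0.0], [-0.996, 0.086, -0.0], [0.0, 0.0, -1.0]]
wrist_force: [-0.2, -1.0, -0.0]
opening: -0.004
grip_force: 0.5
```

```bash
python3 pj.py
```

```text
t 14.55 along -121.8 lat 0.4 z 73.1 push 1.01 F [-0.16 -1.   -0.04] open -0.004
```

Call:
carry_out([
  [-2,0,0],
  [-2,0,0],
  [-2,0,0],
  [-2,0,0],
  [-2,0,0],
  [-2,0,0],
  [-2,0,0],
  [-2,0,0],
], yaw=[0,0,0,0,0,0,0,0])

```text
time: 15.22
tool_pos: [520.3, -76.1, 73.2]
tool_rot: [[-0.086, -0.996, 0.0], [-0.996, 0.086, -0.0], [0.0, -0.0, -1.0]]
wrist_force: [0.8, -0.4, 0.1]
opening: 0.004
grip_force: 0.5
```

```bash
python3 pj.py
```

```text
t 15.22 along -105.8 lat 0.4 z 73.2 push 0.38 F [ 0.76 -0.45  0.14] open 0.004
```

Call:
carry_out([
  [-2,0,0],
  [-2,0,0],
  [-2,0,0],
  [-2,0,0],
  [0,0,0],
], yaw=[0,0,0,0,0])

```text
time: 15.63
tool_pos: [520.9, -68.2, 73.2]
tool_rot: [[-0.086, -0.996, 0.0], [-0.996, 0.086, -0.0], [0.0, -0.0, -1.0]]
wrist_force: [0.0, -1.1, 0.5]
opening: 0.003
grip_force: 0.6
```

Call:
carry_out([
  [-2,0,0],
  [-2,0,0],
  [-2,0,0],
  [-2,0,0],
  [0,0,0],
], yaw=[0,0,0,0,0])

```text
time: 16.05
tool_pos: [521.6, -60.7, 73.3]
tool_rot: [[-0.086, -0.996, -0.0], [-0.996, 0.086, -0.001], [0.001, -0.0, -1.0]]
wrist_force: [0.2, -4.5, 1.4]
opening: 0.002
grip_force: 2.0
```

Call:
carry_out([
  [-2,0,0],
  [-2,0,0],
  [-2,0,0],
  [-2,0,0],
  [-2,0,0],
], yaw=[0,0,0,0,0])

```text
time: 16.47
tool_pos: [522.4, -51.0, 73.3]
tool_rot: [[-0.086, -0.996, -0.0], [-0.996, 0.086, -0.001], [0.001, 0.0, -1.0]]
wrist_force: [0.3, -5.3, -0.5]
opening: 0.001
grip_force: 2.6
```

```bash
python3 pj.py
```

```text
t 16.47 along -80.6 lat 0.3 z 73.3 push 5.27 F [ 0.31 -5.31 -0.5 ] open 0.001
```

Call:
carry_out([
  [-1.5,0,0],
  [-1.5,0,0],
  [-1.5,0,0],
  [-1.5,0,0],
  [-1,0,0],
  [0,0,0],
], yaw=[0,0,0,0,0,0])

```text
time: 16.97
tool_pos: [523.1, -43.7, 73.3]
tool_rot: [[-0.086, -0.996, 0.0], [-0.996, 0.086, -0.001], [0.001, -0.0, -1.0]]
wrist_force: [1.2, -3.3, 0.3]
opening: -0.0
grip_force: 2.0
```

Call:
carry_out([
  [-0.5,0,0],
  [-0.5,0,0],
  [-0.5,0,0],
  [-0.5,0,0],
], yaw=[0,0,0,0])

```text
time: 17.3
tool_pos: [523.2, -41.9, 73.2]
tool_rot: [[-0.086, -0.996, -0.0], [-0.996, 0.086, -0.001], [0.001, -0.0, -1.0]]
wrist_force: [0.5, -5.5, 1.6]
opening: -0.004
grip_force: 2.6
```

Call:
carry_out([
  [-0.5,0,0],
  [-0.5,0,0],
  [-0.5,0,0],
  [-0.5,0,0],
], yaw=[0,0,0,0])

```text
time: 17.63
tool_pos: [523.4, -39.9, 73.2]
tool_rot: [[-0.086, -0.996, 0.0], [-0.996, 0.086, -0.001], [0.001, -0.0, -1.0]]
wrist_force: [0.7, -5.0, 1.0]
opening: -0.001
grip_force: 2.6
```

Call:
carry_out([
  [-0.5,0,0],
  [-0.5,0,0],
  [-0.5,0,0],
  [-0.5,0,0],
], yaw=[0,0,0,0])

```text
time: 17.97
tool_pos: [523.6, -37.9, 73.3]
tool_rot: [[-0.086, -0.996, 0.0], [-0.996, 0.086, -0.001], [0.001, -0.0, -1.0]]
wrist_force: [0.8, -4.9, 0.3]
opening: -0.0
grip_force: 2.6
```

Call:
carry_out([
  [-0.5,0,0],
  [-0.5,0,0],
  [-0.5,0,0],
], yaw=[0,0,0])

```text
time: 18.22
tool_pos: [523.7, -36.4, 73.3]
tool_rot: [[-0.086, -0.996, 0.0], [-0.996, 0.086, -0.001], [0.001, -0.0, -1.0]]
wrist_force: [0.8, -5.5, 1.1]
opening: -0.001
grip_force: 2.6
```

Call:
carry_out([
  [-0.5,0,0],
  [-0.5,0,0],
  [-0.5,0,0],
], yaw=[0,0,0])

```text
time: 18.47
tool_pos: [523.8, -34.9, 73.2]
tool_rot: [[-0.086, -0.996, 0.0], [-0.996, 0.086, -0.001], [0.001, -0.0, -1.0]]
wrist_force: [0.7, -5.4, -0.3]
opening: -0.0
grip_force: 2.6
```

Call:
carry_out([
  [-0.5,0,0],
  [-0.5,0,0],
  [-0.5,0,0],
], yaw=[0,0,0])

```text
time: 18.72
tool_pos: [524.0, -33.4, 73.3]
tool_rot: [[-0.086, -0.996, 0.0], [-0.996, 0.086, -0.001], [0.001, -0.0, -1.0]]
wrist_force: [0.8, -5.6, -0.7]
opening: 0.001
grip_force: 2.6
```

Call:
carry_out([
  [-0.5,0,0],
  [-0.5,0,0],
  [-0.5,0,0],
], yaw=[0,0,0])

```text
time: 18.97
tool_pos: [524.1, -31.9, 73.3]
tool_rot: [[-0.086, -0.996, 0.0], [-0.996, 0.086, -0.001], [0.001, -0.0, -1.0]]
wrist_force: [0.8, -6.2, 1.3]
opening: -0.002
grip_force: 2.6
```

Call:
carry_out([
  [-0.5,0,0],
  [-0.5,0,0],
  [-0.5,0,0],
], yaw=[0,0,0])

```text
time: 19.22
tool_pos: [524.2, -30.4, 73.3]
tool_rot: [[-0.086, -0.996, 0.0], [-0.996, 0.086, -0.001], [0.001, -0.0, -1.0]]
wrist_force: [0.2, -4.8, 0.5]
opening: 0.0
grip_force: 2.6
```

Call:
carry_out([
  [-0.5,0,0],
  [-0.5,0,0],
  [-0.5,0,0],
], yaw=[0,0,0])

```text
time: 19.47
tool_pos: [524.4, -28.9, 73.2]
tool_rot: [[-0.086, -0.996, 0.0], [-0.996, 0.086, -0.001], [0.001, -0.0, -1.0]]
wrist_force: [0.8, -5.1, 1.1]
opening: -0.001
grip_force: 2.6
```

Call:
carry_out([
  [-0.5,0,0],
  [-0.5,0,0],
  [-0.5,0,0],
], yaw=[0,0,0])

```text
time: 19.72
tool_pos: [524.4, -27.8, 73.3]
tool_rot: [[-0.086, -0.996, -0.0], [-0.996, 0.086, -0.002], [0.002, 0.0, -1.0]]
wrist_force: [0.4, -8.3, 0.0]
opening: -0.005
grip_force: 3.7
```

Contact with the stop, seen as a rise over the steady 5.2 N. I'll press on a little in small steps.

Call:
carry_out([
  [-0.5,0,0],
  [0,0,0],
  [0,0,0],
], yaw=[0,0,0])

```text
time: 19.97
tool_pos: [524.4, -27.5, 73.3]
tool_rot: [[-0.086, -0.996, -0.0], [-0.996, 0.086, -0.002], [0.002, 0.0, -1.0]]
wrist_force: [0.9, -6.9, 1.4]
opening: -0.0
grip_force: 3.6
```

Call:
carry_out([
  [-0.4,0,0],
  [0,0,0],
  [0,0,0],
], yaw=[0,0,0])

```text
time: 20.22
tool_pos: [524.4, -27.3, 73.3]
tool_rot: [[-0.086, -0.996, -0.0], [-0.996, 0.086, -0.002], [0.002, 0.0, -1.0]]
wrist_force: [0.2, -7.6, -0.0]
opening: -0.001
grip_force: 4.0
```

Call:
carry_out([
  [-0.5,0,0],
  [0,0,0],
  [0,0,0],
], yaw=[0,0,0])

```text
time: 20.47
tool_pos: [524.5, -26.9, 73.3]
tool_rot: [[-0.087, -0.996, -0.0], [-0.996, 0.087, -0.002], [0.002, 0.0, -1.0]]
wrist_force: [-0.3, -8.5, 2.3]
opening: -0.001
grip_force: 4.2
```

Call:
carry_out([
  [-0.5,0,0],
  [0,0,0],
  [0,0,0],
], yaw=[0,0,0])

```text
time: 20.72
tool_pos: [524.5, -26.7, 73.4]
tool_rot: [[-0.087, -0.996, -0.001], [-0.996, 0.087, -0.003], [0.003, 0.0, -1.0]]
wrist_force: [0.5, -10.1, 0.9]
opening: -0.002
grip_force: 4.7
```

Call:
carry_out([
  [-0.4,0,0],
  [0,0,0],
  [0,0,0],
  [0,0,0],
], yaw=[0,0,0,0])

```text
time: 21.05
tool_pos: [524.4, -26.5, 73.3]
tool_rot: [[-0.087, -0.996, -0.001], [-0.996, 0.087, -0.003], [0.003, 0.0, -1.0]]
wrist_force: [0.2, -10.7, 0.6]
opening: -0.003
grip_force: 5.1
```

```bash
python3 pj.py
```

```text
t 21.05 along -56.0 lat 0.2 z 73.3 push 10.69 F [  0.24 -10.75   0.65] open -0.003
```

The stop carries about 5 N and has been held over 0.2 s. I'll back off gently.

Call:
carry_out([
  [0.7,0,0],
  [1,0,0],
  [1.5,0,0],
  [3,0,0],
  [6,0,0],
  [10,0,0],
  [10,0,0],
  [10,0,0],
], yaw=[0,0,0,0,0,0,0,0])

```text
time: 21.72
tool_pos: [520.9, -67.7, 73.1]
tool_rot: [[-0.086, -0.996, -0.0], [-0.996, 0.086, 0.0], [-0.0, 0.0, -1.0]]
wrist_force: [-0.4, -0.7, -0.0]
opening: 0.002
grip_force: 0.0
```

Call:
carry_out([
  [15,0,0],
  [15,0,-5],
  [10,0,-15],
  [0,0,-25],
  [0,0,-30],
  [0,0,-20],
  [0,0,0],
  [0,0,0],
], yaw=[0,0,0,0,0,0,0,0])

```text
time: 22.38
tool_pos: [518.1, -107.2, 169.4]
tool_rot: [[-0.087, -0.996, 0.003], [-0.996, 0.087, 0.0], [-0.001, -0.003, -1.0]]
wrist_force: [-0.5, -0.1, -0.4]
opening: 0.002
grip_force: 0.0
```

```bash
python3 bar.py s3.png; python3 pj.py
```

```text
-50 101 lat range [-12.2   9. ] top 89.0
-30 106 lat range [-12.2  10.7] top 89.8
-10 103 lat range [-12.    9.9] top 89.4
along [-45.9  11.4]
t 22.43 along -136.8 lat 0.2 z 167.9 push -0.06 F [ 0.22  0.04 -0.06] open -0.002
```

View pics/c_s3.png

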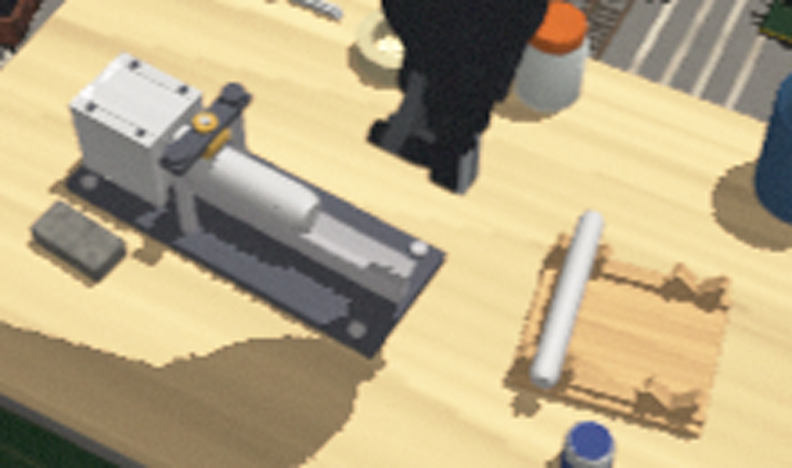

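The bar is under the shoe with its nose in the housing. Its tail is at crop (310,215), x ≈ -45.9, so it has not sprung back noticeably, and the fingers are clear. I'll hand it in.

```bash
python3 -c "
from cell import ctrl
print(ctrl.hand_in())"
```

```text
the job is handed in; nothing more can be done
None
```

I handed the job in at about 22 s: the thick bar lies in the groove under the shoe, pressed onto the stop with roughly 5 N and left there with the fingers clear. The hand-in call returned no verdict.

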